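# Hang a leaded vent: thread the hinge pin

## Task

Push the small leaded vent by its handle up to the clamped window frame until its hinge lug, between the frame's two lugs, comes to rest against the strap behind them. Then take the long thin hinge pin from the rack and, entering from the rack's side (the robot's right), feel for the bore and feed the pin gently through all three lugs until its square head is fully home against the first lug, and let go. Do not force the pin or ram the vent; leave the two other pins and everything else where they are.

Things in the scene. Friction and masses are not known exactly. Their poses are not given: they have to be found in the camera images.
- frame: Fixed oak window frame, 230 wide (y), 250 deep (x), 28 thick, flat on the bench. Origin: on the bench under the middle of its near edge; x into the frame, y along that edge to the robot's left. Its dark steel hinge strap has two round lugs, outside 22, bore 12, on one axis parallel to y at z = 55, from y = -75 to -49 and 49 to 75. Nothing else rises above the timber within 100 outside the lugs.
- hinge_line (a point): Midway between the frame's lugs at bore height, where the bores would be with the strap in the middle of its slots (frame x = -6, y = 0, z = 55; the frame's axes). The strap is screwed on by eye in slotted holes, so the true bore axis lies up to 5 to either side of this in x, differently each time and not measured; y and height are true, and the axis is parallel to y.
- vent: Loose oak vent with leaded panes, 150 wide (y), 125 deep, 28 thick, 0.7 to 1.1 kg, flat on the bench with its edge 60 to 75 from the frame's and askew. Origin: underside, middle of its hinge edge; x towards the frame, y as the frame's when in place; timber at x = -125 to 0. It slides against 3 to 8 N.
- vent_handle (a point): Middle of the vent's steel pull handle: a bar 10 thick, 72 long, parallel to the vent's y, its centre 64 above the bench (36 above the timber), at x = -105 of the vent.
- vent_bore (a point): Centre of the vent's lug if its strap were in mid-slot: vent x = 6, y = 0, z = 55, the vent's axes; the true lug lies up to 5 to either side in x, not measured. The lug (outside 22, bore 12 along y, 86 long) fits between the frame's lugs with 6 to spare at each end. Pushed home against the upstand of the frame's strap, its bore lines up with theirs to 0.5; the timber edges are then still 2 to 22 apart.
- pin: The pin to use, the long thin one of three: steel, 0.14 kg, shaft diameter 10, 166 long, its last 3 tapering to 8.4 across; square head 16 x 16 x 34 behind the shoulder. It enters a bore when less than about 1.8 off centre. Origin: on the axis at the shoulder; x along the shaft to the nose; centre of mass near x = 55. It lies level in the rack, axis 45 above the bench, head free outside the rack's -y side.
- pin_tip (a point): The middle of the pin's flat nose, at x = 166 on its axis.
- short_pin: Spare pin, do not use: the same head, shaft diameter 10, only 112 long. Origin and axes as for the pin.
- thick_pin: Spare pin, do not use: the same head, shaft 166 long but diameter 14, too thick for the bores. Origin and axes as for the pin.
- rack: Fixed wooden rack 190 (x) by 120 (y), 52 high; origin under its centre. Two slotted rails hold three pins along y, at x = -56, 0 and 56, in any order; slots open upwards, 15 wide, floor 40 above the bench. The rails' outer face is at y = -56, the pins' shoulders near y = -62, noses towards +y, heads hanging free.
- flux_jar: Bystander: jar 56 across, 70 high. Origin under its centre.
- tape_roll: Bystander: roll of tape lying flat, 90 across, 25 high.
- nail_tin: Bystander: open tin 100 x 80 x 30.
- hammer: Bystander: glazing hammer 240 long, lying.
- glass_cutter: Bystander: brass glass cutter 140 long, lying.
- brush: Bystander: brush 190 long, lying.
- lath: Bystander: thin wooden lath 260 long, lying.

How it is judged:
On the way, in this order (a step that is already met when the one before it is completed fails the run):
1. the vent is slid up, its lug between the frame's lugs (x of vent in the frame of frame above -0.025 m and y of vent in the frame of frame between -0.008 and 0.008 m), for 0.2 s.
2. the pin's nose is inside the vent's lug (y of pin_tip in the frame of vent_bore between -0.035 and 0.043 m and x of pin_tip in the frame of vent_bore between -0.009 and 0.009 m and z of pin_tip in the frame of vent_bore between -0.004 and 0.004 m), for 0.05 s.
3. the pin's nose is out beyond the frame's far lug (y of pin_tip in the frame of hinge_line above 0.076 m and x of pin_tip in the frame of hinge_line between -0.009 and 0.009 m and z of pin_tip in the frame of hinge_line between -0.004 and 0.004 m), for 0.05 s.
At the end, for the whole second after the job is handed in: The long thin pin lies level through all three lugs along the hinge line: shoulder within 3 mm of the first lug's face, nose out beyond the far lug, the vent's lug around it between the frame's lugs; pin and vent at rest, the pin let go (y of pin in the frame of hinge_line between -0.078 and -0.072 m and x of pin in the frame of hinge_line between -0.009 and 0.009 m and z of pin in the frame of hinge_line between -0.004 and 0.004 m and x of pin in the frame of vent_bore between -0.009 and 0.009 m and z of pin in the frame of vent_bore between -0.004 and 0.004 m and x of pin_tip in the frame of hinge_line between -0.009 and 0.009 m and z of pin_tip in the frame of hinge_line between -0.004 and 0.004 m and x of pin_tip in the frame of vent_bore between -0.009 and 0.009 m and z of pin_tip in the frame of vent_bore between -0.004 and 0.004 m and y of pin_tip in the frame of hinge_line above 0.085 m and y of vent_bore in the frame of hinge_line between -0.008 and 0.008 m and linear speed of each of pin, vent below 0.01 m/s); the robot touches nothing.
It fails at once if the pin is forced against the frame's lugs (over 40 N) (contact force between pin and frame above 40 N).
It fails at once if the pin is forced against the vent (over 40 N) (contact force between pin and vent above 40 N).
It fails at once if the vent is rammed against the frame (over 40 N) (contact force between vent and frame above 40 N).
It fails at once if a wrong pin is moved more than 20 mm (distance of any of short_pin, thick_pin from where it was at the start of the episode above 0.02 m).
It fails at once if a bystander is moved more than 30 mm (distance of any of flux_jar, tape_roll, nail_tin, hammer, glass_cutter, brush, lath from where it was at the start of the episode above 0.03 m).
It also fails if it takes over 67 s, if anything falls off the work surface, if the arm or the gripper's body presses on something with over 40 N, if the wrist force passes 120 N, or if a joint passes its speed limit or range.

## Robot

A 6-joint arm with a two-finger parallel gripper is mounted at the origin on the work surface. World frame = base frame: x ahead of the robot, y to its left, z up, the work surface at z = 0. Lengths are in m, angles in rad, forces in N, time in s.
With the tool pointing down it reaches from about 0.35 to 0.85 m from the base axis. Payload 8.1 kg.
Tool frame: the origin (TCP) lies between the finger pads; the fingertips stand 11 mm ahead of it and the grasp point (between the pads) lies 8 mm behind it (tips_ahead is the z of the fingertips in the tool frame, in m); z points along the fingers, y is the line along which they close (so a half turn about z gives the same grasp; the last joint's range is limited). The gripper opens to 93 mm and grips with 3 to 60 N. Pads are 15 mm wide; open, the fingers measure 128 mm over their backs; the gripper's body (75 mm by 188 mm) begins 65 mm behind the grasp point.
Start: joints at [1.08, 0.13, 1.488, -0, 1.523, -0.085], TCP at [0.237, 0.551, 0.23] pointing down, gripper open.
Joint ranges: [-2.96, 2.96], [-0.89, 2.26], [0.02, 2.5], [-1.34, 4.48], [0, 2.73], [-2.66, 2.66]. Speed limits (rad/s): [2.39, 2.39, 2.79, 3.14, 3.14, 3.14].

## Interface

Orientations are given as a rotation vector (axis times angle).
In Python, from plant import read_state, read_camera, close_job, tips_ahead gives the robot as it stands. The module is installed in compiled form; this text tells all that it offers.
- The arm moves only by the tool move_arm, never from a script. Its argument "plan" is a list of rows, each a list of 7 numbers: the turn, a rotation vector about the tool's x, y, z in units of 6 degrees (1.0 is 6 degrees), then the shift along the tool's x, y, z in units of 25 mm (1.0 is 25 mm), then the finger opening in mm, from 0 to 93. A call has exactly 10 rows; each row shifts and turns the commanded pose from where the row before left it, along the tool's axes as they then stand; what a row does not reach is not made up. A row lasts 1/10 s, in which the tool goes at most 50 mm and 8.59 degrees, less where a joint would pass 70% of its speed; a pose out of reach is approached as far as the arm can. A call is refused whole if a number of a shift passes 1 or a number of a turn 1, either way. A call with a gripper value outside its range is refused whole. The fingers move at their own pace and stop on an object; "force" is the grip in N (left out, the last holds). Time passes only in rows, so rows that do not move let the fingers close, or fill a call up. It gives the time, the measured TCP pose, the force, the opening and the grip force at its end, in the units of the state.
- read_state(): the state, without advancing time (a new reading comes with each control period).
- read_camera(name): name is "scene" or "side" or "wrist"; returns a dict with "frame" (400x640x3 uint8, red, green, blue), "z_map" (400x640 float32, m along the optical axis (not along the pixel's ray), 0 where there is no reading), "fx", "fy", "cx", "cy" (pixels), "rvec" (rotation vector, rad) and "tvec" (3), from world to camera coordinates, as OpenCV has them. Camera axes: x right, y down, z forward; pixel columns grow to the right and rows downward; lengths in m; the calibration is good to about 2 mm. The wrist camera is an equidistant fisheye: a pixel r from the principal point sees the ray r / f radians off the axis. A picture is of the moment at which its call begins.
- close_job(): hands the job in; it is judged then, once.
The state is a dict: "t": time; "q": joint angles; "dq": joint speeds; "joint_torque": joint torques, N m; "tool_pos": TCP position; "orientation": TCP orientation; "force": force on the tool from outside, world axes, zero at the start; "wrist_torque": the same for the moment, N m; "opening": finger opening in m; "gripper_force": force on a finger pad.
Only numpy, scipy, OpenCV 4.12 (cv2) and the standard library are available. Lean on these libraries where they do the work, as an engineer would, in place of code of your own. Each camera call takes 0.05 s, during which the arm holds its last target. There are 200 camera calls.

## Working session

There is one attempt and no reset: what is moved stays moved. The work goes in short steps, Python scripts to look and compute and a tool call to move; the robot and the scene stay as the last step left them, time stands still between calls to the robot, and variables do not carry over. Pictures are saved under pics/ and viewed, at most 10 in all, crops included, and the job is handed in when it is done.

Besides the shell and the picture viewer there is one more tool, called after ">>>" in YAML: its name, and indented under it one key for each argument. move_arm: Moves the arm, as the interface text tells. Its arguments: {"type":"object","properties":{"plan":{"type":"array","items":{"type":"array","items":{"type":"number"}}},"force":{"type":"number"}},"required":["plan"]}

```bash
mkdir -p pics; cat > h.py <<'E'
import numpy as np,cv2,pickle
from scipy.spatial.transform import Rotation as R
def snap(n):
    from plant import read_camera
    c=read_camera(n); pickle.dump(c,open(f'{n}.pkl','wb')); return c
def load(n): return pickle.load(open(f'{n}.pkl','rb'))
def save(c,f): cv2.imwrite('pics/'+f,c['frame'][:,:,::-1])
def cloud(c,fish=False):
    v,u=np.mgrid[0:400,0:640].astype(float); a=(u-c['cx'])/c['fx'];b=(v-c['cy'])/c['fy']
    if fish:
        r=np.hypot(a,b)+1e-9; s=np.tan(np.minimum(r,1.5))/r; a=a*s;b=b*s
    z=c['z_map'].astype(float)
    P=np.stack([a*z,b*z,z],-1)-np.array(c['tvec']).ravel()
    return P@R.from_rotvec(np.array(c['rvec']).ravel()).as_matrix()
E
python3 - <<'E'
from h import *
from plant import read_state
for n in('scene','side','wrist'):
    c=snap(n); save(c,n+'0.png'); M=R.from_rotvec(np.array(c['rvec']).ravel()).as_matrix();print(n,c['fx'],-M.T@np.array(c['tvec']).ravel(),M[2])
s=read_state();print(s['tool_pos'],s['orientation'],s['force'],s['opening'],s['t'])
E
```

```text
scene 397.08715077989785 [ 0.97846394 -0.62987845  0.74111472] [-0.50203326  0.6058091  -0.6172179 ]
side 406.0464572865829 [0.41109564 0.96483035 1.08015016] [ 0.04594509 -0.68907305 -0.72323397]
wrist 309.70691628693146 [0.17576951 0.57778738 0.38416507] [ 0.22044532 -0.09585093 -0.97067835]
[0.23661139 0.55090603 0.22879175] [-6.32953008e-01 -3.07670986e+00  2.21331224e-03] [ 0.2644372  -0.23950355  0.76434252] 0.09320307694711723 0.15
```

View pics/scene0.png

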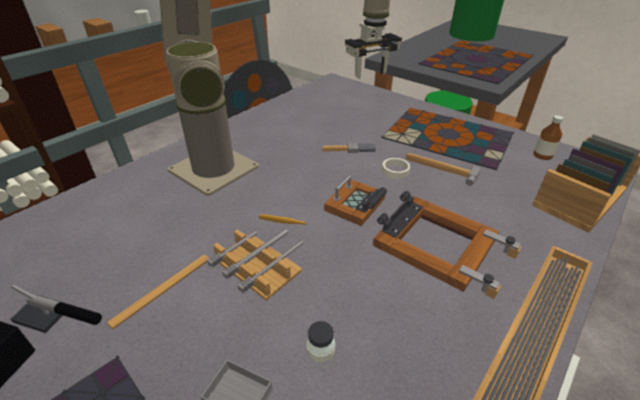

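View pics/side0.png

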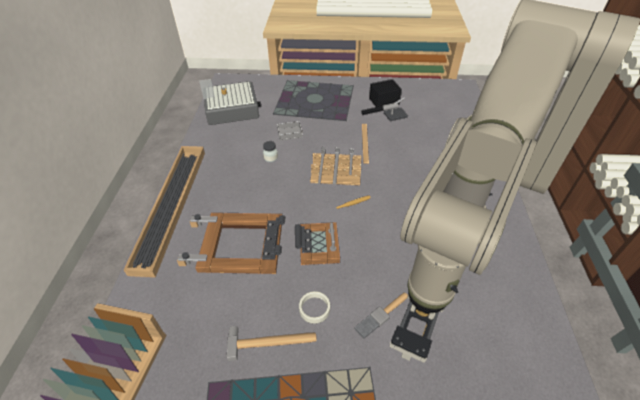

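The scene view shows the vent at about (355,200), the frame at (440,240) and the rack at (257,262). In the side view they are at (318,243), (240,243) and (337,167). Next I merge the two depth maps into a top-down map.

```bash
python3 - <<'E'
from h import *
x0,x1,y0,y1=0.3,0.9,-0.40,0.20; S=1000
out=[]
for n in('scene','side'):
    c=load(n);P=cloud(c).reshape(-1,3);C=c['frame'].reshape(-1,3)
    m=(c['z_map'].ravel()>0)&(P[:,0]>x0)&(P[:,0]<x1)&(P[:,1]>y0)&(P[:,1]<y1)&(P[:,2]<.15)
    P,C=P[m],C[m]
    print(n,len(P),'table z',np.median(P[P[:,2]<.01,2]))
    im=np.zeros((600,600,3),np.uint8)
    o=np.argsort(P[:,2])
    for p,cc in zip(P[o],C[o]):
        # image up = +x, left=+y
        r=int((x1-p[0])*S);q=int((y1-p[1])*S); cv2.circle(im,(q,r),2,[int(k) for k in cc[::-1]],-1)
    for g in np.arange(0,600,100): 
        cv2.line(im,(g,0),(g,599),(255,255,0),1);cv2.line(im,(0,g),(599,g),(255,255,0),1)
    out.append(im)
cv2.imwrite('pics/top.png',cv2.resize(np.hstack(out),(800,400)))
cv2.imwrite('pics/topside.png',out[1])
E
```

```text
scene 48024 table z -0.0003094193876210976
side 18363 table z 0.0006589947992939854
```

View pics/top.png

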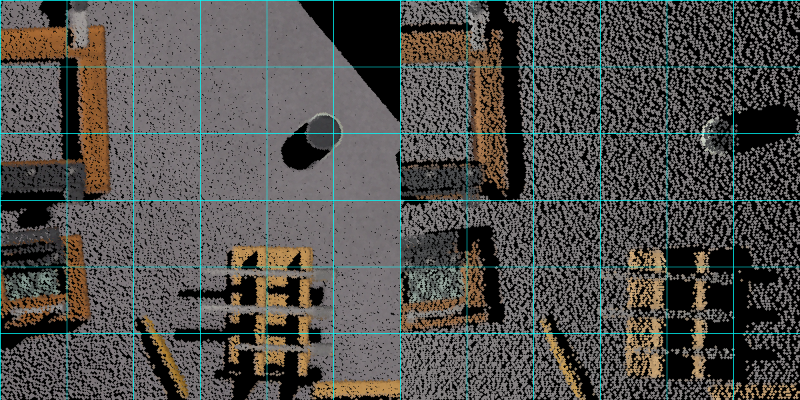

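The top-down map (1.5 mm per pixel, up is +x, left is +y) shows the frame's near edge at x≈0.61. The vent spans x≈0.42–0.55. The rack is at y≈-0.15…-0.27, with its pins along y and their heads on the -y side.

```bash
python3 - <<'E'
from h import *
for n in('scene','side'):
    c=load(n);P=cloud(c).reshape(-1,3);ok=c['z_map'].ravel()>0
    def sel(a,b,x0,x1,y0,y1): 
        return P[ok&(P[:,2]>a)&(P[:,2]<b)&(P[:,0]>x0)&(P[:,0]<x1)&(P[:,1]>y0)&(P[:,1]<y1)]
    print(n)
    for nm,ar in dict(vent=(.02,.034,.38,.565,.03,.30),handle=(.055,.08,.38,.5,.03,.3),ventlug=(.045,.08,.5,.575,.03,.3),framelug=(.045,.08,.575,.68,.0,.33),frame=(.02,.034,.575,.95,0,.36),rack=(.045,.06,.3,.56,-.3,-.12),jar=(.05,.08,.6,.8,-.35,-.2)).items():
        Q=sel(*ar); 
        if len(Q)<5: print(nm,len(Q));continue
        r=cv2.minAreaRect(Q[:,:2].astype(np.float32)); print(nm,len(Q),np.round(r[0],4),np.round(r[1],4),round(r[2],1),'z',np.percentile(Q[:,2],[5,50,95]).round(4))
E
```

```text
scene
vent 888 [0.4759 0.1475] [0.1265 0.154 ] 6.4 z [0.0225 0.0273 0.0318]
handle 74 [0.4338 0.1422] [0.01   0.0805] 6.5 z [0.058  0.0664 0.0694]
ventlug 251 [0.5379 0.1539] [0.0332 0.087 ] 6.8 z [0.0488 0.0597 0.0662]
framelug 326 [0.6073 0.1514] [0.0328 0.1514] 1.7 z [0.0468 0.0551 0.0651]
frame 3736 [0.7634 0.1574] [0.312  0.2339] 2.1 z [0.0229 0.0276 0.0325]
rack 1537 [ 0.4337 -0.21  ] [0.1921 0.1799] 0.0 z [0.046  0.0508 0.0545]
jar 556 [ 0.701  -0.2844] [0.0465 0.0508] 40.3 z [0.0573 0.0693 0.0716]
side
vent 932 [0.4715 0.1489] [0.1252 0.1576] 6.6 z [0.0216 0.0287 0.0327]
handle 67 [0.4294 0.1462] [0.01   0.0796] 6.4 z [0.062  0.0684 0.0723]
ventlug 235 [0.532  0.1565] [0.0311 0.0877] 5.7 z [0.0508 0.0613 0.0682]
framelug 225 [0.6025 0.154 ] [0.0327 0.1545] 1.5 z [0.048  0.058  0.0665]
frame 2449 [0.7593 0.1594] [0.3147 0.233 ] 2.1 z [0.0234 0.0285 0.0328]
rack 553 [ 0.4278 -0.2104] [0.1792 0.1893] 89.2 z [0.0464 0.0515 0.0568]
jar 123 [ 0.6959 -0.2815] [0.0479 0.0489] 7.2 z [0.0526 0.0688 0.0733]
```

```bash
cat >> h.py <<'E'
def plan(pos,yaw,n=10,s=None):
    """rows to world TCP pos, tool y axis at world angle yaw (deg), pointing down; n rows"""
    if s is None:
        from plant import read_state
        s=read_state()
    p=np.array(s['tool_pos']);A=R.from_rotvec(s['orientation'])
    y=np.radians(yaw); yy=np.array([np.cos(y),np.sin(y),0]);zz=np.array([0,0,-1.]);T=R.from_matrix(np.stack([np.cross(yy,zz),yy,zz],1))
    w=(A.inv()*T).as_rotvec()/n
    for i in range(n):
        sh=A.inv().apply((np.array(pos)-p)/(n))/.025
        print([float(k) for k in np.round(np.r_[w/np.radians(6),sh],2)])
        A=A*R.from_rotvec(np.round(w/np.radians(6),2)*np.radians(6))
E
python3 - <<'E'
from h import *
plan([.431,.144,.19],6.5,20)
E
```

```text
[-0.0, 0.0, 0.5, -0.68, -0.59, 0.08]
[-0.0, 0.0, 0.5, -0.71, -0.56, 0.08]
[-0.0, 0.0, 0.5, -0.74, -0.52, 0.08]
[-0.0, 0.0, 0.5, -0.76, -0.48, 0.08]
[-0.0, 0.0, 0.5, -0.79, -0.44, 0.08]
[-0.0, 0.0, 0.5, -0.81, -0.4, 0.08]
[-0.0, 0.0, 0.5, -0.83, -0.36, 0.08]
[-0.0, 0.0, 0.5, -0.85, -0.31, 0.08]
[-0.0, 0.0, 0.5, -0.86, -0.27, 0.08]
[-0.0, 0.0, 0.5, -0.87, -0.22, 0.08]
[-0.0, 0.0, 0.5, -0.88, -0.18, 0.08]
[-0.0, 0.0, 0.5, -0.89, -0.13, 0.08]
[-0.0, 0.0, 0.5, -0.9, -0.08, 0.08]
[-0.0, 0.0, 0.5, -0.9, -0.03, 0.08]
[-0.0, 0.0, 0.5, -0.9, 0.01, 0.08]
[-0.0, 0.0, 0.5, -0.9, 0.06, 0.08]
[-0.0, 0.0, 0.5, -0.9, 0.11, 0.08]
[-0.0, 0.0, 0.5, -0.89, 0.15, 0.08]
[-0.0, 0.0, 0.5, -0.88, 0.2, 0.08]
[-0.0, 0.0, 0.5, -0.87, 0.25, 0.08]
```

>>> move_arm:
  plan:
    - [0,0,0.5,-0.68,-0.59,0.08,60]
    - [0,0,0.5,-0.71,-0.56,0.08,60]
    - [0,0,0.5,-0.74,-0.52,0.08,60]
    - [0,0,0.5,-0.76,-0.48,0.08,60]
    - [0,0,0.5,-0.79,-0.44,0.08,60]
    - [0,0,0.5,-0.81,-0.4,0.08,60]
    - [0,0,0.5,-0.83,-0.36,0.08,60]
    - [0,0,0.5,-0.85,-0.31,0.08,60]
    - [0,0,0.5,-0.86,-0.27,0.08,60]
    - [0,0,0.5,-0.87,-0.22,0.08,60]
  force: 30

```text
t: 1.15
tool_pos: [0.3342, 0.3468, 0.2093]
orientation: [-1.411, -2.807, 0.001]
force: [-0.8, -0.4, 0.8]
opening: 0.0595
gripper_force: 0.0
```

>>> move_arm:
  plan:
    - [0,0,0.5,-0.88,-0.18,0.08,60]
    - [0,0,0.5,-0.89,-0.13,0.08,60]
    - [0,0,0.5,-0.9,-0.08,0.08,60]
    - [0,0,0.5,-0.9,-0.03,0.08,60]
    - [0,0,0.5,-0.9,0.01,0.08,60]
    - [0,0,0.5,-0.9,0.06,0.08,60]
    - [0,0,0.5,-0.9,0.11,0.08,60]
    - [0,0,0.5,-0.89,0.15,0.08,60]
    - [0,0,0.5,-0.88,0.2,0.08,60]
    - [0,0,0.5,-0.87,0.25,0.08,60]

```text
t: 2.15
tool_pos: [0.4314, 0.1434, 0.1893]
orientation: [-2.089, -2.346, 0.0]
force: [-1.1, 0.7, 0.2]
opening: 0.06
gripper_force: 0.0
```

```bash
python3 - <<'E'
from h import *
c=snap('wrist');save(c,'w1.png')
from plant import read_state
s=read_state();print(s['tool_pos'],s['orientation'],s['force'],s['t'])
P=cloud(c,True).reshape(-1,3);ok=c['z_map'].ravel()>0
def sel(a,b,x0,x1,y0,y1): 
    return P[ok&(P[:,2]>a)&(P[:,2]<b)&(P[:,0]>x0)&(P[:,0]<x1)&(P[:,1]>y0)&(P[:,1]<y1)]
print('table',np.median(P[ok&(abs(P[:,2])<.01),2]))
for nm,ar in dict(vent=(.02,.034,.38,.565,.03,.30),handle=(.055,.08,.38,.5,.03,.3),ventlug=(.045,.08,.5,.575,.03,.3),lugtop=(.060,.08,.5,.57,.03,.3),framelug=(.045,.08,.575,.68,.0,.33),frametop=(.06,.08,.575,.68,0,.33),frame=(.02,.034,.575,.95,0,.36)).items():
        Q=sel(*ar)
        if len(Q)<5: print(nm,len(Q));continue
        r=cv2.minAreaRect(Q[:,:2].astype(np.float32)); print(nm,len(Q),np.round(r[0],4),np.round(r[1],4),round(r[2],1),'z',np.percentile(Q[:,2],[5,50,95]).round(4))
E
```

```text
[0.43245757 0.140891   0.18901285] [ 2.09346604e+00  2.34063860e+00 -2.24628254e-03] [ 0.86488207 -1.8669184  -0.40853796] 2.2
table 0.00040730105409715313
vent 9023 [0.4733 0.149 ] [0.1255 0.1501] 6.3 z [0.0271 0.0286 0.033 ]
handle 868 [0.431  0.1449] [0.0093 0.0801] 6.7 z [0.0662 0.0686 0.07  ]
ventlug 2871 [0.5346 0.1561] [0.033  0.0865] 6.7 z [0.051  0.0614 0.0665]
lugtop 1566 [0.5403 0.1566] [0.0211 0.0862] 6.1 z [0.061  0.0648 0.0668]
framelug 1349 [0.607  0.1715] [0.0341 0.1163] 6.6 z [0.0471 0.0578 0.0662]
frametop 399 [0.5999 0.1805] [0.0206 0.0949] 5.2 z [0.0609 0.0649 0.0669]
frame 7746 [0.7539 0.1903] [0.3045 0.1672] 1.3 z [0.0243 0.0287 0.033 ]
```

View pics/w1.png

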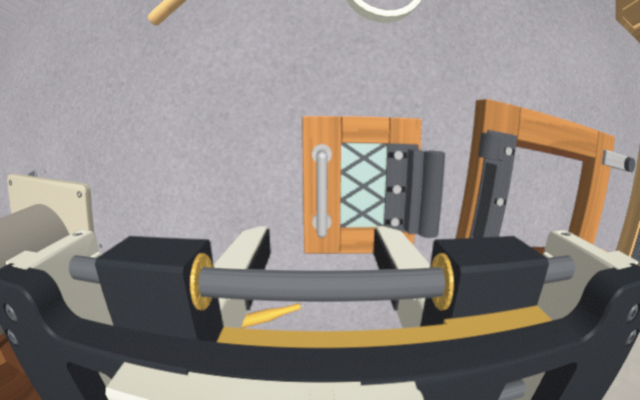

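The wrist view shows the handle at (321,193), the vent lug at (432,193) and the frame strap at the right (490,185). The handle top is at z = 0.0686, which puts the bar centre at 0.064 as specified.

```bash
python3 - <<'E'
from h import *
def edges(c,fish):
    P=cloud(c,fish).reshape(-1,3);ok=c['z_map'].ravel()>0
    Q=P[ok&(P[:,2]>.023)&(P[:,2]<.032)&(P[:,0]>.57)&(P[:,0]<.9)&(P[:,1]<.4)]
    b=np.arange(.64,.84,.005);e=[(x+.0025,np.percentile(q,99)) for x in b if len(q:=Q[(Q[:,0]>x)&(Q[:,0]<x+.005)&(Q[:,1]>.2),1])>5]
    e=np.array(e);f=np.polyfit(e[:,0],e[:,1],1);print('left edge slope deg',np.degrees(np.arctan(f[0])),'y at x=.61',np.polyval(f,.61))
    b=np.r_[np.arange(.06,.08,.004),np.arange(.232,.26,.004)]
    e=np.array([(y+.002,np.percentile(q,2)) for y in b if len(q:=Q[(Q[:,1]>y)&(Q[:,1]<y+.004),0])>5])
    if len(e)>2:f=np.polyfit(e[:,0],e[:,1],1);print('near edge deg',-np.degrees(np.arctan(f[0])),'x at .153',np.polyval(f,.153),len(e))
    T=P[ok&(P[:,2]>.058)&(P[:,2]<.08)&(P[:,0]>.58)&(P[:,0]<.64)&(P[:,1]>0)&(P[:,1]<.33)]
    print('lug y range',np.percentile(T[:,1],[1,99]))
    for s,a,b in(('-',0,.15),('+',.16,.33)):
        t=T[(T[:,1]>a)&(T[:,1]<b)&(T[:,2]>.062)]
        if len(t)>4: print(s,len(t),'mean',t.mean(0).round(4),'ext x',np.percentile(t[:,0],[2,98]).round(4),'y',np.percentile(t[:,1],[2,98]).round(4))
for n in('scene','side','wrist'): print(n);edges(load(n),n=='wrist')
plan([.4305,.1447,.056],6.5,10)
E
```

```text
scene
left edge slope deg 1.8634637877386682 y at x=.61 0.26508685531981235
near edge deg -0.7877704685287761 x at .153 0.6204820915388958 13
lug y range [0.07617839 0.22522099]
- 38 mean [0.6049 0.0884 0.0646] ext x [0.5985 0.6105] y [0.0766 0.1023]
+ 29 mean [0.6011 0.2115 0.0642] ext x [0.5936 0.6082] y [0.1988 0.2247]
side
left edge slope deg 1.911428047646826 y at x=.61 0.2685892694515184
near edge deg 9.993166804283739 x at .153 0.6232732167292406 13
lug y range [0.0799199  0.22919459]
- 30 mean [0.6    0.0917 0.0647] ext x [0.5923 0.6082] y [0.0809 0.1042]
+ 37 mean [0.5945 0.2158 0.0651] ext x [0.5853 0.6032] y [0.2042 0.2286]
wrist
left edge slope deg 1.7864582903300916 y at x=.61 0.2676876987168687
near edge deg 0.8233710716296206 x at .153 0.6037269668157564 7
lug y range [0.11997762 0.22736065]
+ 346 mean [0.5953 0.2148 0.0649] ext x [0.5882 0.605 ] y [0.2027 0.227 ]
[-0.0, 0.0, -0.0, 0.02, -0.01, 0.53]
[-0.0, 0.0, -0.0, 0.02, -0.01, 0.53]
[-0.0, 0.0, -0.0, 0.02, -0.01, 0.53]
[-0.0, 0.0, -0.0, 0.02, -0.01, 0.53]
[-0.0, 0.0, -0.0, 0.02, -0.01, 0.53]
[-0.0, 0.0, -0.0, 0.02, -0.01, 0.53]
[-0.0, 0.0, -0.0, 0.02, -0.01, 0.53]
[-0.0, 0.0, -0.0, 0.02, -0.01, 0.53]
[-0.0, 0.0, -0.0, 0.02, -0.01, 0.53]
[-0.0, 0.0, -0.0, 0.02, -0.01, 0.53]
```

>>> move_arm:
  plan:
    - [0,0,0,0.02,-0.01,0.53,60]
    - [0,0,0,0.02,-0.01,0.53,60]
    - [0,0,0,0.02,-0.01,0.53,60]
    - [0,0,0,0.02,-0.01,0.53,40]
    - [0,0,0,0.02,-0.01,0.53,40]
    - [0,0,0,0.02,-0.01,0.53,40]
    - [0,0,0,0.02,-0.01,0.53,40]
    - [0,0,0,0.02,-0.01,0.53,40]
    - [0,0,0,0.02,-0.01,0.53,40]
    - [0,0,0,0.02,-0.01,0.53,40]

```text
t: 3.2
tool_pos: [0.4283, 0.149, 0.0561]
orientation: [2.087, 2.348, 0.0]
force: [-0.0, 0.4, 0.6]
opening: 0.0397
gripper_force: 0.0
```

>>> move_arm:
  plan:
    - [0,0,0,0,0,0,30]
    - [0,0,0,0,0,0,22]
    - [0,0,0,0,0,0,14]
    - [0,0,0,0,0,0,8]
    - [0,0,0,0,0,0,5]
    - [0,0,0,0,0,0,5]
    - [0,0,0,0,0,0,5]
    - [0,0,0,0,0,0,5]
    - [0,0,0,0,0,0,5]
    - [0,0,0,0,0,0,5]
  force: 40

```text
t: 4.2
tool_pos: [0.4294, 0.1491, 0.058]
orientation: [2.086, 2.347, 0.003]
force: [5.4, -0.0, 4.6]
opening: 0.0088
gripper_force: 40.0
```

```bash
python3 - <<'E'
from h import *
plan([.4830,.1485,.056],1.9,20)
E
```

```text
[0.0, -0.0, 0.04, -0.01, 0.11, 0.0]
[0.0, -0.0, 0.04, -0.01, 0.11, 0.0]
[0.0, -0.0, 0.04, -0.01, 0.11, 0.0]
[0.0, -0.0, 0.04, -0.01, 0.11, 0.0]
[0.0, -0.0, 0.04, -0.01, 0.11, 0.0]
[0.0, -0.0, 0.04, -0.01, 0.11, 0.0]
[0.0, -0.0, 0.04, -0.01, 0.11, 0.0]
[0.0, -0.0, 0.04, -0.01, 0.11, 0.0]
[0.0, -0.0, 0.04, -0.01, 0.11, 0.0]
[0.0, -0.0, 0.04, -0.01, 0.11, 0.0]
[0.0, -0.0, 0.04, -0.01, 0.11, 0.0]
[0.0, -0.0, 0.04, -0.01, 0.11, 0.0]
[0.0, -0.0, 0.04, -0.01, 0.11, 0.0]
[0.0, -0.0, 0.04, -0.01, 0.11, 0.0]
[0.0, -0.0, 0.04, -0.01, 0.11, 0.0]
[0.0, -0.0, 0.04, -0.01, 0.11, 0.0]
[0.0, -0.0, 0.04, -0.01, 0.11, 0.0]
[0.0, -0.0, 0.04, -0.01, 0.11, 0.0]
[0.0, -0.0, 0.04, -0.01, 0.11, 0.0]
[0.0, -0.0, 0.04, -0.01, 0.11, 0.0]
```

>>> move_arm:
  plan:
    - [0,0,0.08,0.01,0.13,0,5]
    - [0,0,0.08,0.01,0.13,0,5]
    - [0,0,0.08,0.01,0.13,0,5]
    - [0,0,0.08,0.01,0.13,0,5]
    - [0,0,0.08,0.01,0.13,0,5]
    - [0,0,0.08,0.01,0.13,0,5]
    - [0,0,0.08,0.01,0.13,0,5]
    - [0,0,0.08,0.01,0.13,0,5]
    - [0,0,0.08,0.01,0.13,0,5]
    - [0,0,0.05,0.01,0.13,0,5]

```text
t: 5.2
tool_pos: [0.4555, 0.1543, 0.0577]
orientation: [-2.174, -2.257, 0.013]
force: [-28.9, -1.6, 36.7]
opening: 0.0091
gripper_force: 40.1
```

```bash
cat >> h.py <<'E'
def lugs(c,fish,xa=.5,xb=.64,ya=0,yb=.33):
    P=cloud(c,fish).reshape(-1,3);ok=c['z_map'].ravel()>0
    T=P[ok&(P[:,2]>.061)&(P[:,2]<.075)&(P[:,0]>xa)&(P[:,0]<xb)&(P[:,1]>ya)&(P[:,1]<yb)].astype(np.float32)
    im=np.zeros((int((yb-ya)*1000),int((xb-xa)*1000)),np.uint8); im[((T[:,1]-ya)*1000).astype(int).clip(0,im.shape[0]-1),((T[:,0]-xa)*1000).astype(int).clip(0,im.shape[1]-1)]=255
    im=cv2.morphologyEx(im,cv2.MORPH_CLOSE,np.ones((3,3)) if fish else np.ones((5,5)))
    n,l,st,ce=cv2.connectedComponentsWithStats(im)
    for k in range(1,n):
        if st[k,4]<30: continue
        t=T[l[((T[:,1]-ya)*1000).astype(int).clip(0,im.shape[0]-1),((T[:,0]-xa)*1000).astype(int).clip(0,im.shape[1]-1)]==k]
        r=cv2.minAreaRect(t[:,:2]);f=np.polyfit(t[:,1],t[:,0],1)
        print(len(t),'c',np.round(r[0],4),np.round(r[1],4),round(r[2],1),'yext',np.percentile(t[:,1],[1,99]).round(4),'axis yaw',round(-np.degrees(np.arctan(f[0])),1))
E
python3 - <<'E'
from h import *
from plant import read_state
s=read_state();print(s['tool_pos'],s['orientation'],s['force'],s['wrist_torque'])
for n in('wrist','scene','side'): print(n);lugs(snap(n),n=='wrist')
E
```

```text
[0.45553173 0.1543249  0.05772039] [-2.17391124 -2.25720084  0.013145  ] [-28.93262835  -1.57590685  36.73983787] [-0.25608338  5.17250465  0.03537304]
wristTraceback (most recent call last):
  File "<stdin>", line 4, in <module>
  File "h.py", line 36, in lugs
    r=cv2.minAreaRect(t[:,:2]);f=np.polyfit(t[:,1],t[:,0],1)
cv2.error: OpenCV(4.12.0) /io/opencv/modules/imgproc/src/convhull.cpp:143: error: (-215:Assertion failed) total >= 0 && (depth == CV_32F || depth == CV_32S) in function 'convexHull'
```

The wrist force is 37 N up, so the tool is pressing the vent down, and that adds friction. I'll ease the tool up before pushing on.

>>> move_arm:
  plan:
    - [0,0,0,0,0,-0.04,5]
    - [0,0,0,0,0,-0.04,5]
    - [0,0,0,0,0,-0.04,5]
    - [0,0,0,0,0,-0.04,5]
    - [0,0,0,0,0,0,5]
    - [0,0,0,0,0,0,5]
    - [0,0,0,0,0,0,5]
    - [0,0,0,0,0,0,5]
    - [0,0,0,0,0,0,5]
    - [0,0,0,0,0,0,5]
  force: 15

```text
t: 6.25
tool_pos: [0.4604, 0.1539, 0.0611]
orientation: [-2.18, -2.262, 0.0]
force: [-4.8, -0.1, -1.7]
opening: 0.0094
gripper_force: 15.0
```

```bash
sed -i 's/r=cv2.minAreaRect(t\[:,:2\])/if len(t)<5: continue\n        r=cv2.minAreaRect(np.ascontiguousarray(t[:,:2]).astype(np.float32))/' h.py
python3 - <<'E'
from h import *
from plant import read_state
s=read_state();print(s['tool_pos'],s['orientation'],s['force'],s['wrist_torque'])
for n in('wrist','scene','side'): print(n);lugs(snap(n),n=='wrist')
E
```

```text
[0.46039553 0.15394766 0.06107854] [-2.17979303e+00 -2.26227850e+00  3.72098848e-04] [-4.77760874 -0.13412763 -1.72115505] [0.00794739 0.86943508 0.0572551 ]
wrist
293 c [0.6003 0.0978] [0.0182 0.0145] 0.3 yext [0.0909 0.1048] axis yaw -19.0
401 c [0.5714 0.1196] [0.0186 0.0175] 6.9 yext [0.1117 0.1273] axis yaw -0.7
1916 c [0.5681 0.1716] [0.0198 0.0519] 2.7 yext [0.1477 0.1971] axis yaw 2.4
875 c [0.5961 0.2148] [0.0196 0.0258] 2.7 yext [0.2023 0.2273] axis yaw 1.4
scene
44 c [0.606  0.0895] [0.0263 0.019 ] 83.6 yext [0.0763 0.1023] axis yaw 2.9
111 c [0.5723 0.153 ] [0.017  0.0875] 4.1 yext [0.111  0.1941] axis yaw 3.1
31 c [0.6008 0.213 ] [0.0246 0.0133] 82.5 yext [0.2006 0.2253] axis yaw -3.2
side
18 c [0.5959 0.0894] [0.0102 0.0171] 40.7 yext [0.0832 0.0982] axis yaw 18.2
9 c [0.6034 0.0997] [0.0083 0.0091] 44.3 yext [0.0938 0.1048] axis yaw 3.2
25 c [0.5694 0.1229] [0.0167 0.0199] 1.5 yext [0.1128 0.1323] axis yaw 8.2
89 c [0.5686 0.1647] [0.0189 0.0672] 6.0 yext [0.1334 0.1978] axis yaw 4.9
9 c [0.5882 0.2077] [0.0057 0.0109] 32.0 yext [0.2024 0.2126] axis yaw 18.9
31 c [0.5959 0.2158] [0.0155 0.025 ] 7.8 yext [0.2048 0.2287] axis yaw 14.7
```

>>> move_arm:
  plan:
    - [0,0,0.02,-0.01,0.1,0,5]
    - [0,0,0.02,-0.01,0.1,0,5]
    - [0,0,0.02,-0.01,0.1,0,5]
    - [0,0,0,-0.01,0.1,0,5]
    - [0,0,0,-0.01,0.1,0,5]
    - [0,0,0,-0.01,0.1,0,5]
    - [0,0,0,-0.01,0.08,0,5]
    - [0,0,0,-0.01,0.08,0,5]
    - [0,0,0,-0.01,0.06,0,5]
    - [0,0,0,0,0.04,0,5]
  force: 20

```text
t: 7.4
tool_pos: [0.4822, 0.1525, 0.0611]
orientation: [2.187, 2.255, -0.0]
force: [-4.4, 1.2, -2.3]
opening: 0.0096
gripper_force: 20.0
```

```bash
python3 - <<'E'
from h import *
from plant import read_state
s=read_state();print(s['tool_pos'],s['orientation'],s['force'],s['wrist_torque'])
c=snap('wrist');lugs(c,True)
P=cloud(c,True).reshape(-1,3);ok=c['z_map'].ravel()>0
# edge yaw: vent +y side edge and frame +y side edge at z~28
for nm,b in(('vent',np.arange(.47,.56,.004)),('frame',np.arange(.64,.82,.004))):
    Q=P[ok&(P[:,2]>.024)&(P[:,2]<.032)&(P[:,1]>.19)&(P[:,1]<.3)]
    e=np.array([(x,np.percentile(q,99)) for x in b if len(q:=Q[abs(Q[:,0]-x)<.002,1])>5]);f=np.polyfit(e[:,0],e[:,1],1);print(nm,np.degrees(np.arctan(f[0])),len(e),np.std(e[:,1]-np.polyval(f,e[:,0])))
E
```

```text
[0.48216569 0.15246118 0.061128  ] [ 2.18689333e+00  2.25541885e+00 -3.51620467e-05] [-4.39532055  1.23185374 -2.33656853] [-0.03459208  0.87357882  0.02025926]
407 c [0.6003 0.0962] [0.0178 0.019 ] 89.6 yext [0.0884 0.1046] axis yaw -10.6
416 c [0.5924 0.1172] [0.0189 0.0162] 2.3 yext [0.1091 0.1248] axis yaw -4.8
1880 c [0.5902 0.1694] [0.02   0.0514] 3.2 yext [0.1454 0.1946] axis yaw 1.9
1065 c [0.5964 0.2149] [0.0207 0.0262] 1.7 yext [0.2022 0.2277] axis yaw 1.1
vent 2.750338370037592 23 0.00033270386716745926
frame 0.5729215537593964 37 0.0024066092199162776
```

>>> move_arm:
  plan:
    - [0,0,0.02,0.01,0.04,0,5]
    - [0,0,0.02,0.01,0.04,0,5]
    - [0,0,0.02,0.01,0.04,0,5]
    - [0,0,0.02,0.01,0.04,0,5]
    - [0,0,0,0.01,0.04,0,5]
    - [0,0,0,0,0.04,0,5]
    - [0,0,0,0,0.03,0,5]
    - [0,0,0,0,0.03,0,5]
    - [0,0,0,0,0.03,0,5]
    - [0,0,0,0,0.03,0,5]

```text
t: 8.45
tool_pos: [0.4904, 0.1539, 0.0609]
orientation: [-2.196, -2.246, 0.002]
force: [-9.1, 0.8, -0.1]
opening: 0.0093
gripper_force: 20.0
```

>>> move_arm:
  plan:
    - [0,0,0,0,0.02,0,5]
    - [0,0,0,0,0.02,0,5]
    - [0,0,0,0,0.02,0,5]
    - [0,0,0,0,0.02,0,5]
    - [0,0,0,0,0.02,0,5]
    - [0,0,0,0,0,0,5]
    - [0,0,0,0,0,0,5]
    - [0,0,0,0,0,0,5]
    - [0,0,0,0,0,0,5]
    - [0,0,0,0,0,0,5]

```text
t: 9.45
tool_pos: [0.4904, 0.1538, 0.0599]
orientation: [-2.193, -2.244, 0.008]
force: [-15.6, -1.0, 2.8]
opening: 0.0091
gripper_force: 20.0
```

```bash
python3 - <<'E'
from h import *
from plant import read_state
s=read_state();print(s['tool_pos'],s['orientation'],s['force'],s['wrist_torque'])
c=snap('wrist');lugs(c,True)
lugs(snap('scene'),False)
E
```

```text
[0.49044072 0.15379871 0.05994632] [-2.19307042 -2.24371366  0.00820338] [-15.62459626  -0.98075845   2.76123111] [-0.1327232   2.84249914  0.00713159]
375 c [0.6005 0.0975] [0.0198 0.0147] 1.3 yext [0.0905 0.1045] axis yaw -13.2
484 c [0.6004 0.118 ] [0.0192 0.0182] 3.3 yext [0.1091 0.1266] axis yaw -1.2
1888 c [0.5988 0.17  ] [0.0197 0.0501] 2.6 yext [0.1468 0.1945] axis yaw 1.5
1160 c [0.5967 0.215 ] [0.0201 0.0261] 5.4 yext [0.2022 0.2274] axis yaw 1.0
43 c [0.6048 0.0892] [0.0275 0.0157] 81.5 yext [0.0764 0.1029] axis yaw -0.2
82 c [0.6032 0.1375] [0.0628 0.0187] 87.2 yext [0.1072 0.1642] axis yaw -2.2
24 c [0.5095 0.1498] [0.0189 0.0082] 54.8 yext [0.1437 0.1597] axis yaw -23.5
36 c [0.6015 0.1787] [0.0155 0.0269] 3.3 yext [0.1653 0.1919] axis yaw -2.9
33 c [0.6013 0.2124] [0.0165 0.0267] 3.0 yext [0.199  0.2252] axis yaw -0.0
```

The vent is home: further push only raised the force to 15.6 N, and the three lugs are collinear. I'll unload, release, lift and travel to the rack.

>>> move_arm:
  plan:
    - [0,0,0,0,-0.05,0,5]
    - [0,0,0,0,-0.04,0,5]
    - [0,0,0,0,0,0,40]
    - [0,0,0,0,0,0,40]
    - [0,0,0,0,0,0,40]
    - [0,0,0,0,0,0,40]
    - [0,0,0,0,0,-1,40]
    - [0,0,0,0,0,-1,40]
    - [0,0,0,0,0,-1,40]
    - [0,0,0,0,0,-1,40]

```text
t: 10.55
tool_pos: [0.4919, 0.154, 0.1628]
orientation: [2.196, 2.245, 0.002]
force: [0.4, 0.4, 0.6]
opening: 0.0397
gripper_force: 0.0
```

>>> move_arm:
  plan:
    - [0,0,0,-1,-0.1,-0.4,40]
    - [0,0,0,-1,-0.1,-0.4,40]
    - [0,0,0,-1,-0.1,-0.4,40]
    - [0,0,0,-1,-0.1,-0.2,40]
    - [0,0,0,-1,-0.1,0,40]
    - [0,0,0,-1,-0.1,0,40]
    - [0,0,0,-1,-0.1,0,40]
    - [0,0,0,-1,-0.1,0,40]
    - [0,0,0,-1,-0.1,0,40]
    - [0,0,0,-1,-0.1,0,40]

```text
t: 11.55
tool_pos: [0.4723, -0.0978, 0.1969]
orientation: [2.195, 2.245, 0.001]
force: [0.6, 0.1, 0.5]
opening: 0.0406
gripper_force: 0.0
```

>>> move_arm:
  plan:
    - [0,0,0.1,-1,-0.2,0,40]
    - [0,0,0.1,-1,-0.2,0,40]
    - [0,0,0.1,-1,-0.2,0,40]
    - [0,0,0,-1,-0.2,0,40]
    - [0,0,0,-1,-0.2,0,40]
    - [0,0,0,-0.8,0,0,40]
    - [0,0,0,-0.5,0,0,40]
    - [0,0,0,0,0,0,40]
    - [0,0,0,0,0,0,40]
    - [0,0,0,0,0,0,40]

```text
t: 12.55
tool_pos: [0.4473, -0.2533, 0.1962]
orientation: [-2.23, -2.212, -0.0]
force: [0.1, 0.0, 1.8]
opening: 0.0397
gripper_force: 0.0
```

```bash
python3 - <<'E'
from h import *
from plant import read_state
s=read_state();print(s['tool_pos'],s['orientation'],s['force'])
c=snap('wrist');save(c,'w2.png')
lugs(snap('scene'),False)
P=cloud(c,True);ok=c['z_map']>0
m=ok&(P[...,2]>.040)&(P[...,2]<.062)&(P[...,0]>.33)&(P[...,0]<.54)&(P[...,1]>-.33)&(P[...,1]<-.05)
f=c['frame'].astype(int);sat=f.max(2)-f.min(2)
m&=sat<30
Q=P[m]
for x0 in np.arange(.34,.53,.01): print(round(x0,3),((Q[:,0]>x0)&(Q[:,0]<x0+.01)).sum(),end='; ')
E
```

```text
[ 0.44728767 -0.25327866  0.19617214] [-2.23036637e+00 -2.21231246e+00 -4.58716137e-04] [0.11584855 0.03036671 1.77093752]
43 c [0.605  0.0891] [0.0265 0.0161] 86.7 yext [0.0759 0.1018] axis yaw -0.2
106 c [0.6016 0.1496] [0.0179 0.0833] 1.9 yext [0.1085 0.1896] axis yaw 1.4
16 c [0.5994 0.2065] [0.0106 0.015 ] 7.2 yext [0.1995 0.2133] axis yaw 13.8
14 c [0.6   0.221] [0.0083 0.0155] 71.9 yext [0.2158 0.2251] axis yaw 28.3
0.34 0; 0.35 0; 0.36 177; 0.37 1215; 0.38 75; 0.39 9; 0.4 3; 0.41 1; 0.42 1163; 0.43 1594; 0.44 0; 0.45 0; 0.46 4; 0.47 159; 0.48 1514; 0.49 275; 0.5 0; 0.51 0; 0.52 0;
```

View pics/w2.png

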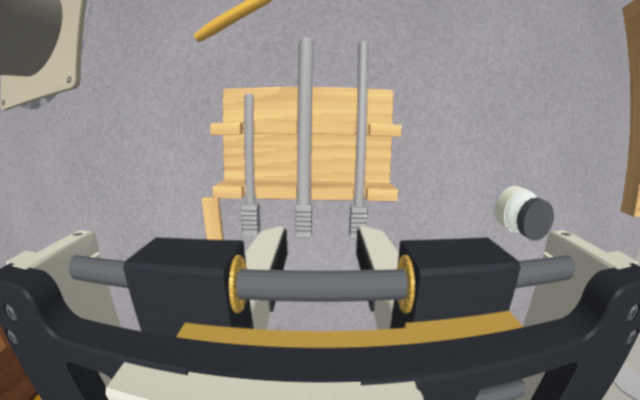

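The wrist view shows the short pin at left (249,150), the thick one in the middle (305,120) and the long thin one at right, running from (362,45) to (358,235). Next I measure the right pin.

```bash
cat >> h.py <<'E'
def pinfit(c,xa,xb,ya,yb,za=.035,zb=.075,yh=None,satmax=30):
    P=cloud(c,True);f=c['frame'].astype(int);sat=f.max(2)-f.min(2)
    m=(c['z_map']>0)&(P[...,2]>za)&(P[...,2]<zb)&(P[...,0]>xa)&(P[...,0]<xb)&(P[...,1]>ya)&(P[...,1]<yb)&(sat<satmax)
    return P[m]
E
python3 - <<'E'
from h import *
c=load('wrist');Q=pinfit(c,.465,.505,-.34,-.04)
print('y ext',np.percentile(Q[:,1],[.5,99.5]))
for y in np.arange(-.31,-.04,.01):
    q=Q[(Q[:,1]>y)&(Q[:,1]<y+.01)]
    if len(q)>4: print(round(y,3),len(q),'x',np.percentile(q[:,0],[3,97]).round(4),np.mean(np.percentile(q[:,0],[3,97])).round(4),'ztop',np.percentile(q[:,2],[90]).round(4))
for n in('scene','side'):
    c=load(n) if n=='scene' else snap(n);P=cloud(c).reshape(-1,3);ok=c['z_map'].ravel()>0
    q=P[ok&(P[:,2]>.035)&(P[:,2]<.065)&(P[:,0]>.468)&(P[:,0]<.505)&(P[:,1]>-.325)&(P[:,1]<-.275)]
    print(n,len(q),q.mean(0) if len(q) else '',np.percentile(q[:,1],[2,98]) if len(q) else'',np.percentile(q[:,2],[5,95]) if len(q) else'')
E
```

```text
y ext [-0.30184933 -0.10451446]
-0.31 22 x [0.4764 0.4827] 0.4795 ztop [0.0537]
-0.3 74 x [0.4763 0.4842] 0.4802 ztop [0.0544]
-0.29 153 x [0.4763 0.4925] 0.4844 ztop [0.0543]
-0.28 163 x [0.4766 0.4921] 0.4844 ztop [0.0544]
-0.27 134 x [0.4769 0.4919] 0.4844 ztop [0.0528]
-0.26 81 x [0.4811 0.4893] 0.4852 ztop [0.0506]
-0.25 84 x [0.4811 0.4891] 0.4851 ztop [0.0507]
-0.24 80 x [0.4818 0.4888] 0.4853 ztop [0.0508]
-0.23 91 x [0.4817 0.4898] 0.4858 ztop [0.0508]
-0.22 82 x [0.4818 0.4896] 0.4857 ztop [0.0507]
-0.21 96 x [0.4825 0.4906] 0.4865 ztop [0.0507]
-0.2 89 x [0.4826 0.4904] 0.4865 ztop [0.0509]
-0.19 88 x [0.4828 0.4902] 0.4865 ztop [0.051]
-0.18 84 x [0.4835 0.4912] 0.4873 ztop [0.0506]
-0.17 89 x [0.4834 0.4914] 0.4874 ztop [0.0505]
-0.16 91 x [0.4836 0.4914] 0.4875 ztop [0.0508]
-0.15 97 x [0.4838 0.4928] 0.4883 ztop [0.0506]
-0.14 104 x [0.4832 0.4927] 0.4879 ztop [0.0504]
-0.13 99 x [0.4839 0.493 ] 0.4885 ztop [0.0506]
-0.12 96 x [0.4843 0.4929] 0.4886 ztop [0.0508]
-0.11 61 x [0.4845 0.4945] 0.4895 ztop [0.0507]
scene 138 [ 0.48924253 -0.29116806  0.04882137] [-0.30368863 -0.27648448] [0.03831494 0.05445745]
side 20 [ 0.48094858 -0.2875848   0.0522523 ] [-0.29899195 -0.27946321] [0.04576268 0.05527734]
```

```bash
python3 - <<'E'
from h import *
plan([.4844,-.2875,.13],-1.7,5)
E
```

```text
[0.0, -0.0, 0.04, -0.27, 0.3, 0.53]
[0.0, -0.0, 0.04, -0.27, 0.3, 0.53]
[0.0, -0.0, 0.04, -0.27, 0.3, 0.53]
[0.0, -0.0, 0.04, -0.27, 0.3, 0.53]
[0.0, -0.0, 0.04, -0.27, 0.3, 0.53]
```

>>> move_arm:
  plan:
    - [0,0,0.04,-0.27,0.3,0.53,38]
    - [0,0,0.04,-0.27,0.3,0.53,38]
    - [0,0,0.04,-0.27,0.3,0.53,38]
    - [0,0,0.04,-0.27,0.3,0.53,38]
    - [0,0,0.04,-0.27,0.3,0.53,38]
    - [0,0,0,0,0,0.4,38]
    - [0,0,0,0,0,0.4,38]
    - [0,0,0,0,0,0.4,38]
    - [0,0,0,0,0,0.4,38]
    - [0,0,0,0,0,0,38]

```text
t: 13.7
tool_pos: [0.4829, -0.2876, 0.0881]
orientation: [-2.252, -2.186, 0.001]
force: [0.3, -0.5, -0.4]
opening: 0.0379
gripper_force: 0.0
```

```bash
python3 - <<'E'
from h import *
from plant import read_state
s=read_state();print(s['tool_pos'],s['orientation'],s['force'],s['opening'])
c=snap('wrist');Q=pinfit(c,.465,.505,-.34,-.04)
for y in np.arange(-.31,-.1,.02):
    q=Q[(Q[:,1]>y)&(Q[:,1]<y+.01)]
    if len(q)>4: print(round(y,3),len(q),'x',np.percentile(q[:,0],[3,97]).round(4),np.mean(np.percentile(q[:,0],[3,97])).round(4),'ztop',np.percentile(q[:,2],[90]).round(4))
plan([.4844,-.2875,.0375],-1.7,4)
E
```

```text
[ 0.48288477 -0.28761684  0.0881128 ] [-2.25230158e+00 -2.18639400e+00  7.53968176e-04] [ 0.32907829 -0.49271324 -0.36370241] 0.03787051214068929
-0.31 77 x [0.4767 0.4913] 0.484 ztop [0.0541]
-0.29 373 x [0.4767 0.4922] 0.4845 ztop [0.0541]
-0.27 321 x [0.4778 0.4919] 0.4849 ztop [0.0527]
-0.25 221 x [0.4812 0.4894] 0.4853 ztop [0.0508]
-0.23 223 x [0.4818 0.49  ] 0.4859 ztop [0.0506]
-0.21 224 x [0.4824 0.4906] 0.4865 ztop [0.0505]
-0.19 215 x [0.483  0.4911] 0.4871 ztop [0.0506]
-0.17 209 x [0.4836 0.4918] 0.4877 ztop [0.0508]
-0.15 222 x [0.4828 0.4928] 0.4878 ztop [0.0506]
[-0.0, -0.0, -0.0, 0.0, 0.01, 0.52]
[-0.0, -0.0, -0.0, 0.0, 0.01, 0.52]
[-0.0, -0.0, -0.0, 0.0, 0.01, 0.52]
[-0.0, -0.0, -0.0, 0.0, 0.01, 0.52]
```

>>> move_arm:
  plan:
    - [0,0,0,0,0.02,0.5,38]
    - [0,0,0,0,0.02,0.5,38]
    - [0,0,0,0,0.01,0.5,38]
    - [0,0,0,0,0,0.5,38]
    - [0,0,0,0,0,0,38]
    - [0,0,0,0,0,0,28]
    - [0,0,0,0,0,0,22]
    - [0,0,0,0,0,0,17]
    - [0,0,0,0,0,0,10]
    - [0,0,0,0,0,0,10]
  force: 50

```text
t: 14.75
tool_pos: [0.4857, -0.2889, 0.0406]
orientation: [2.253, 2.187, 0.0]
force: [-0.0, -0.5, 1.9]
opening: 0.0157
gripper_force: 50.0
```

>>> move_arm:
  plan:
    - [0,0,0,0,0,-0.4,10]
    - [0,0,0,0,0,-0.9,10]
    - [0,0,0,0,0,-0.9,10]
    - [0,0,0,0,0,-0.9,10]
    - [0,0,0,0,0,-0.9,10]
    - [0,0,-0.1,0.8,0.6,0,10]
    - [0,0,-0.1,0.8,0.6,0,10]
    - [0,0,-0.1,0.8,0.6,0,10]
    - [0,0,-0.1,0.8,0.6,0,10]
    - [0,0,-0.1,0.8,0.6,0,10]

```text
t: 15.75
tool_pos: [0.5615, -0.1884, 0.1405]
orientation: [2.196, 2.247, 0.0]
force: [0.9, -0.5, -1.6]
opening: 0.0155
gripper_force: 50.0
```

>>> move_arm:
  plan:
    - [0,0,-0.1,0.8,0.6,0,10]
    - [0,0,0,0.8,0.6,0,10]
    - [0,0,0,0.76,0.6,0,10]
    - [0,0,0,0,0.14,0.8,10]
    - [0,0,0,0,0,0.8,10]
    - [0,0,0,0,0,0.8,10]
    - [0,0,0,0,0,0.6,10]
    - [0,0,0,0,0,0.2,10]
    - [0,0,0,0,0,0,10]
    - [0,0,0,0,0,0,10]

```text
t: 16.75
tool_pos: [0.6084, -0.1291, 0.061]
orientation: [2.184, 2.257, 0.001]
force: [-0.7, -0.7, -1.1]
opening: 0.0156
gripper_force: 50.0
```

```bash
python3 - <<'E'
from h import *
from plant import read_state
s=read_state();print(s['tool_pos'],s['orientation'],s['force'],s['opening'])
c=snap('wrist');save(c,'w3.png')
lugs(c,True,ya=.06)
Q=pinfit(c,.58,.63,-.16,.06)
print(np.percentile(Q[:,1],[1,99.7]))
for y in np.arange(-.15,.075,.015):
    q=Q[(Q[:,1]>y)&(Q[:,1]<y+.015)]
    if len(q)>4: print(round(y,3),len(q),'x',np.percentile(q[:,0],[3,97]).round(4),np.mean(np.percentile(q[:,0],[3,97])).round(4),'ztop',np.percentile(q[:,2],[50,90,97]).round(4))
E
```

```text
[ 0.6084359  -0.12911012  0.06097392] [2.18391335e+00 2.25672721e+00 9.21327922e-04] [-0.73235803 -0.66755126 -1.11058652] 0.015637675305657437
[-0.13354803 -0.00016723]
-0.135 922 x [0.5891 0.6162] 0.6026 ztop [0.0736 0.0744 0.0747]
-0.12 1595 x [0.5902 0.6272] 0.6087 ztop [0.0714 0.0741 0.0745]
-0.105 620 x [0.6022 0.612 ] 0.6071 ztop [0.0695 0.0708 0.0713]
-0.09 647 x [0.6018 0.6114] 0.6066 ztop [0.0696 0.0707 0.0712]
-0.075 658 x [0.6013 0.6109] 0.6061 ztop [0.0695 0.0708 0.0713]
-0.06 659 x [0.6005 0.6099] 0.6052 ztop [0.0694 0.0707 0.0711]
-0.045 638 x [0.6    0.6094] 0.6047 ztop [0.0695 0.0706 0.0711]
-0.03 623 x [0.5993 0.609 ] 0.6041 ztop [0.0693 0.0706 0.0712]
-0.015 563 x [0.5989 0.6082] 0.6036 ztop [0.0692 0.0705 0.0711]
-0.0 15 x [0.5982 0.6079] 0.603 ztop [0.0678 0.0688 0.069 ]
```

View pics/w3.png

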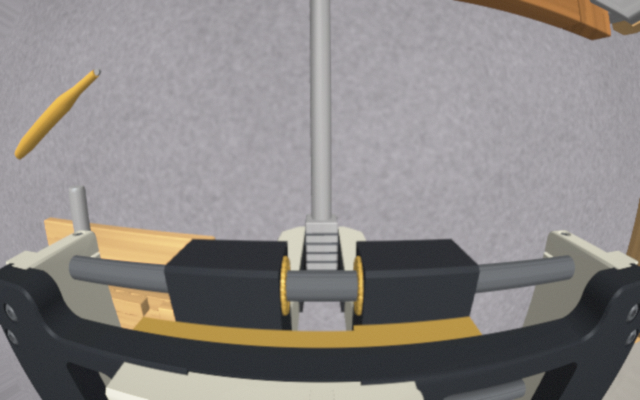

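The wrist view shows the pin held straight and level, with its shaft along column 320 from (322,0) to (322,215). The nose is outside the field of view. Its axis is at z≈0.065, so I'll lower it 10 mm, shift 2 mm in x and advance.

>>> move_arm:
  plan:
    - [0,0,0,0,0.04,0.2,10]
    - [0,0,0,0,0.04,0.2,10]
    - [0,0,0,0.1,0,0,10]
    - [0,0,0,0.1,0,0,10]
    - [0,0,0,0.1,0,0,10]
    - [0,0,0,0.1,0,0,10]
    - [0,0,0,0.1,0,0,10]
    - [0,0,0,0,0,0,10]
    - [0,0,0,0,0,0,10]
    - [0,0,0,0,0,0,10]

```text
t: 17.8
tool_pos: [0.6095, -0.1163, 0.0499]
orientation: [2.184, 2.258, 0.0]
force: [0.5, 0.2, -0.7]
opening: 0.0156
gripper_force: 50.0
```

```bash
python3 - <<'E'
from h import *
from plant import read_state
s=read_state();print(s['tool_pos'],s['orientation'],s['force'],s['opening'])
c=snap('wrist')
Q=pinfit(c,.58,.63,-.09,.04);Q=Q[Q[:,2]>.05]
e=[]
for y in np.arange(-.08,.02,.01):
    q=Q[(Q[:,1]>y)&(Q[:,1]<y+.01)]
    if len(q)>30: e.append((y+.005,np.mean(np.percentile(q[:,0],[3,97])),np.percentile(q[:,2],90)))
e=np.array(e);f=np.polyfit(e[:,0],e[:,1],1);g=np.polyfit(e[:,0],e[:,2],1);print('pin x slope',f[0],'x at .08',np.polyval(f,.08),'ztop slope',g[0],'ztop at .08',np.polyval(g,.08))
c=snap('scene');save(c,'s3.png');P=cloud(c).reshape(-1,3);ok=c['z_map'].ravel()>0
Q=P[ok&(P[:,2]>.045)&(P[:,2]<.075)&(P[:,0]>.585)&(P[:,0]<.64)&(P[:,1]>-.12)&(P[:,1]<.24)]
for y in np.arange(-.1,.24,.01):
    q=Q[(Q[:,1]>y)&(Q[:,1]<y+.01)]
    if len(q)>4: t=np.percentile(q[:,2],95);k=q[q[:,2]>t-.004]; print(round(y,3),len(q),'ztop',round(t,4),'x',np.percentile(k[:,0],[5,95]).round(4),k[:,0].mean().round(4))
im=c['frame'][150:290,330:450,::-1];cv2.imwrite('pics/s3c.png',cv2.resize(im,None,fx=5,fy=5,interpolation=cv2.INTER_CUBIC)[:600])
lugs(c,False)
E
```

```text
[ 0.60946228 -0.11631217  0.04994747] [2.18437846e+00 2.25770505e+00 3.15167433e-05] [ 0.46768058  0.17906137 -0.74780892] 0.015601308006492938
pin x slope -0.04019118593272478 x at .08 0.6015336736109653 ztop slope -0.0038553398737873647 ztop at .08 0.05915387609808069
-0.03 7 ztop 0.0572 x [0.6103 0.6124] 0.6112
0.01 10 ztop 0.0599 x [0.6056 0.6109] 0.6084
0.02 12 ztop 0.0591 x [0.6027 0.6088] 0.6056
0.03 7 ztop 0.0584 x [0.6037 0.6093] 0.6068
0.04 11 ztop 0.059 x [0.6024 0.6086] 0.6054
0.05 11 ztop 0.0604 x [0.6028 0.6075] 0.6054
0.06 8 ztop 0.0597 x [0.6038 0.6075] 0.606
0.07 38 ztop 0.0631 x [0.5959 0.6111] 0.6037
0.08 49 ztop 0.0651 x [0.6    0.6107] 0.6052
0.09 34 ztop 0.0653 x [0.5975 0.6096] 0.6036
0.1 30 ztop 0.0649 x [0.598  0.6102] 0.6047
0.11 39 ztop 0.0656 x [0.5966 0.6111] 0.6039
0.12 37 ztop 0.0653 x [0.5941 0.6095] 0.6022
0.13 33 ztop 0.0663 x [0.596 0.607] 0.6023
0.14 24 ztop 0.065 x [0.5968 0.6077] 0.6032
0.15 32 ztop 0.0658 x [0.5951 0.6073] 0.6015
0.16 26 ztop 0.0659 x [0.5953 0.6066] 0.6012
0.17 31 ztop 0.0655 x [0.5939 0.6075] 0.6012
0.18 25 ztop 0.0654 x [0.5935 0.6077] 0.6004
0.19 18 ztop 0.0658 x [0.5978 0.6048] 0.6011
0.2 38 ztop 0.0657 x [0.5945 0.606 ] 0.5996
0.21 30 ztop 0.0655 x [0.5975 0.6056] 0.6017
0.22 19 ztop 0.0644 x [0.5935 0.6071] 0.6006
117 c [0.6026 0.1187] [0.0169 0.0829] 4.5 yext [0.0773 0.1595] axis yaw 1.9
41 c [0.6002 0.1761] [0.0331 0.0172] 89.7 yext [0.161  0.1922] axis yaw -0.9
26 c [0.5999 0.2138] [0.0243 0.0132] 81.1 yext [0.2018 0.2259] axis yaw -1.9
```

View pics/s3c.png

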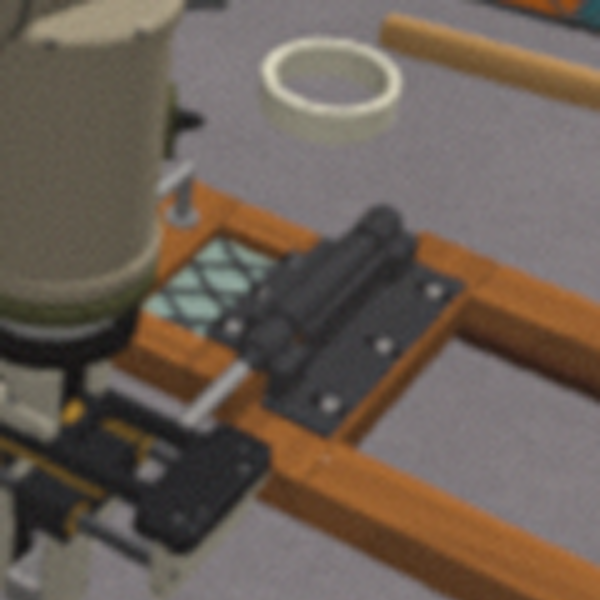

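The crop shows the pin nose at about (245,370), just short of the first lug's face at (270,355) and on line with it. Next: raise 1 mm and feel forward slowly.

>>> move_arm:
  plan:
    - [0,0,0,0.06,0,-0.04,10]
    - [0,0,0,0.08,0,0,10]
    - [0,0,0,0.08,0,0,10]
    - [0,0,0,0.08,0,0,10]
    - [0,0,0,0.08,0,0,10]
    - [0,0,0,0.08,0,0,10]
    - [0,0,0,0.08,0,0,10]
    - [0,0,0,0.08,0,0,10]
    - [0,0,0,0,0,0,10]
    - [0,0,0,0,0,0,10]

```text
t: 18.9
tool_pos: [0.6089, -0.1007, 0.0509]
orientation: [2.184, 2.258, -0.0]
force: [0.6, -0.2, -2.5]
opening: 0.0151
gripper_force: 50.0
```

>>> move_arm:
  plan:
    - [0,0,0,0.08,0,0,10]
    - [0,0,0,0.08,0,0,10]
    - [0,0,0,0.08,0,0,10]
    - [0,0,0,0.08,0,0,10]
    - [0,0,0,0.06,0,0,10]
    - [0,0,0,0,0,0,10]
    - [0,0,0,0,0,0,10]
    - [0,0,0,0,0,0,10]
    - [0,0,0,0,0,0,10]
    - [0,0,0,0,0,0,10]

```text
t: 19.9
tool_pos: [0.6086, -0.0914, 0.0509]
orientation: [2.185, 2.258, -0.0]
force: [-0.3, 0.9, -1.9]
opening: 0.0157
gripper_force: 50.0
```

```bash
python3 - <<'E'
from h import *
from plant import read_state
s=read_state();print(s['tool_pos'],s['orientation'],s['force'],s['wrist_torque'])
E
```

```text
[ 0.60857281 -0.09135813  0.05087039] [ 2.18460296e+00  2.25767062e+00 -8.16644400e-05] [-0.25360149  0.85994465 -1.8911815 ] [-0.19870101  0.07684957 -0.04269345]
```

>>> move_arm:
  plan:
    - [0,0,0,0.12,0,0,10]
    - [0,0,0,0.12,0,0,10]
    - [0,0,0,0.12,0,0,10]
    - [0,0,0,0.12,0,0,10]
    - [0,0,0,0.1,0,0,10]
    - [0,0,0,0.08,0,0,10]
    - [0,0,0,0.08,0,0,10]
    - [0,0,0,0.06,0,0,10]
    - [0,0,0,0.06,0,0,10]
    - [0,0,0,0.04,0,0,10]

```text
t: 20.9
tool_pos: [0.6078, -0.0687, 0.0509]
orientation: [2.184, 2.258, -0.0]
force: [-0.4, -0.8, -1.6]
opening: 0.0159
gripper_force: 50.0
```

```bash
cat > chk.py <<'E'
from h import *
from plant import read_state
s=read_state();print(s['tool_pos'],s['force'])
c=snap('wrist')
Q=pinfit(c,.58,.63,-.15,.075);Q=Q[Q[:,2]>.05]
e=[]
for y in np.arange(-.1,.07,.01):
    q=Q[(Q[:,1]>y)&(Q[:,1]<y+.01)]
    if len(q)>30:
        l=np.percentile(q[:,0],[3,97]);e.append((y+.005,l.mean(),np.percentile(q[:,2],90),l[1]-l[0]))
e=np.array(e);print(e.round(4)[:, [0,3]].T);e=e[e[:,3]<.012];f=np.polyfit(e[:,0],e[:,1],1);g=np.polyfit(e[:,0],e[:,2],1);print('pin x slope',f[0],'x at .08',np.polyval(f,.08),'ztop slope',g[0],'ztop at .08',np.polyval(g,.08))
lugs(c,True,ya=.06)
E
python3 chk.py
```

```text
[ 0.60784304 -0.06867993  0.0508954 ] [-0.40965301 -0.80915929 -1.58622926]
[[-0.075  -0.065  -0.055  -0.045  -0.035  -0.025  -0.015  -0.005   0.005
   0.015   0.025   0.035   0.045   0.055 ]
 [ 0.0155  0.017   0.0391  0.0141  0.0099  0.0097  0.0096  0.0093  0.0095
   0.0094  0.0094  0.0092  0.0091  0.0092]]
pin x slope -0.0424088073456907 x at .08 0.6016214554530697 ztop slope -0.0025444214449369365 ztop at .08 0.060391688395257694
```

>>> move_arm:
  plan:
    - [0,0,0,0.1,0,0,10]
    - [0,0,0,0.1,0,0,10]
    - [0,0,0,0.1,0,0,10]
    - [0,0,0,0.1,0,0,10]
    - [0,0,0,0.1,0,0,10]
    - [0,0,0,0.1,0,0,10]
    - [0,0,0,0.1,0,0,10]
    - [0,0,0,0.1,0,0,10]
    - [0,0,0,0,0,0,10]
    - [0,0,0,0,0,0,10]

```text
t: 21.95
tool_pos: [0.6072, -0.0488, 0.0509]
orientation: [-2.184, -2.258, 0.0]
force: [-0.6, -0.9, -1.5]
opening: 0.0154
gripper_force: 50.0
```

>>> move_arm:
  plan:
    - [0,0,0,0.1,0,0,10]
    - [0,0,0,0.1,0,0,10]
    - [0,0,0,0.1,0,0,10]
    - [0,0,0,0.1,0,0,10]
    - [0,0,0,0.1,0,0,10]
    - [0,0,0,0.1,0,0,10]
    - [0,0,0,0.1,0,0,10]
    - [0,0,0,0.1,0,0,10]
    - [0,0,0,0.1,0,0,10]
    - [0,0,0,0,0,0,10]

```text
t: 22.95
tool_pos: [0.6064, -0.0259, 0.0509]
orientation: [-2.184, -2.258, -0.0]
force: [0.5, -0.6, -0.9]
opening: 0.0156
gripper_force: 50.0
```

```bash
python3 chk.py
```

```text
[ 0.60641662 -0.02593717  0.0508828 ] [ 0.45240133 -0.58640826 -0.87606656]
[[-0.035  -0.025  -0.015  -0.005   0.005   0.015   0.025   0.035   0.045
   0.055   0.065 ]
 [ 0.0153  0.0157  0.039   0.0147  0.0099  0.0097  0.0096  0.0095  0.0095
   0.0095  0.009 ]]
pin x slope -0.04547179507552012 x at .08 0.6018234337755908 ztop slope -0.0003156776848908467 ztop at .08 0.06060292291255495
1840 c [0.6017 0.0811] [0.0195 0.0421] 0.8 yext [0.0693 0.1013] axis yaw 1.5
```

>>> move_arm:
  plan:
    - [0,0,0.02,0.1,0,0,10]
    - [0,0,0.02,0.1,0,0,10]
    - [0,0,0,0.12,0,0,10]
    - [0,0,0,0.12,0,0,10]
    - [0,0,0,0.12,0,0,10]
    - [0,0,0,0.12,0,0,10]
    - [0,0,0,0.12,0,0,10]
    - [0,0,0,0.12,0,0,10]
    - [0,0,0,0.12,0,0,10]
    - [0,0,0,0.12,0,0,10]

```text
t: 24.0
tool_pos: [0.6055, 0.0029, 0.0508]
orientation: [-2.189, -2.253, 0.0]
force: [-1.2, -1.5, -1.7]
opening: 0.0155
gripper_force: 50.0
```

>>> move_arm:
  plan:
    - [0,0,0,0.06,0,0,10]
    - [0,0,0,0.06,0,0,10]
    - [0,0,0,0.06,0,0,10]
    - [0,0,0,0.06,0,0,10]
    - [0,0,0,0.06,0,0,10]
    - [0,0,0,0.06,0,0,10]
    - [0,0,0,0.06,0,0,10]
    - [0,0,0,0.06,0,0,10]
    - [0,0,0,0,0,0,10]
    - [0,0,0,0,0,0,10]

```text
t: 25.0
tool_pos: [0.6052, 0.0149, 0.0508]
orientation: [-2.189, -2.253, -0.0]
force: [-2.6, 0.5, -1.4]
opening: 0.0154
gripper_force: 50.0
```

```bash
python3 chk.py
```

```text
[0.60518309 0.01494909 0.05083742] [-2.62235301  0.46726849 -1.36296554]
[[0.005  0.015  0.025  0.035  0.045  0.055  0.065 ]
 [0.0152 0.0157 0.0391 0.0147 0.0089 0.0088 0.0092]]
pin x slope -0.039901188657528286 x at .08 0.6021528300310279 ztop slope -0.0016483247537512778 ztop at .08 0.06063274041989327
4891 c [0.6008 0.1025] [0.0195 0.0822] 3.1 yext [0.0784 0.1413] axis yaw 2.8
```

>>> move_arm:
  plan:
    - [0,0,0,0.04,-0.01,0,10]
    - [0,0,0,0.04,-0.01,0,10]
    - [0,0,0,0.04,0,0,10]
    - [0,0,0,0.04,0,0,10]
    - [0,0,0,0.04,0,0,10]
    - [0,0,0,0.04,0,0,10]
    - [0,0,0,0.04,0,0,10]
    - [0,0,0,0.04,0,0,10]
    - [0,0,0,0,0,0,10]
    - [0,0,0,0,0,0,10]

```text
t: 26.05
tool_pos: [0.6045, 0.0228, 0.0509]
orientation: [-2.189, -2.253, -0.0]
force: [-0.7, 1.2, -1.4]
opening: 0.0152
gripper_force: 50.0
```

>>> move_arm:
  plan:
    - [0,0,0,0.08,0,0,10]
    - [0,0,0,0.08,0,0,10]
    - [0,0,0,0.08,0,0,10]
    - [0,0,0,0.08,0,0,10]
    - [0,0,0,0.08,0,0,10]
    - [0,0,0,0.08,0,0,10]
    - [0,0,0,0.08,0,0,10]
    - [0,0,0,0.08,0,0,10]
    - [0,0,0,0.08,0,0,10]
    - [0,0,0,0,0,0,10]

```text
t: 27.05
tool_pos: [0.6039, 0.041, 0.0509]
orientation: [-2.189, -2.253, -0.0]
force: [-1.8, 1.0, -1.9]
opening: 0.0155
gripper_force: 50.0
```

```bash
python3 chk.py 2>&1 | tail -4; python3 - <<'E'
from h import *
c=load('wrist');save(c,'w4.png')
Q=pinfit(c,.585,.625,0,.1,za=.05)
for y in np.arange(.02,.1,.003):
    q=Q[(Q[:,1]>y)&(Q[:,1]<y+.003)]
    if len(q)>4: print(round(y,3),len(q),np.percentile(q[:,2],90).round(4),np.ptp(np.percentile(q[:,0],[3,97])).round(4))
E
```

```text
~~~~~~~~~~^^^^^^^^^^^^^^^^^
    raise TypeError("expected non-empty vector for x")
TypeError: expected non-empty vector for x
0.035 146 0.0642 0.0152
0.038 167 0.0645 0.0157
0.041 189 0.0647 0.0157
0.044 187 0.0646 0.0157
0.047 274 0.0707 0.0194
0.05 866 0.0715 0.0367
0.053 187 0.0644 0.0155
0.056 193 0.0642 0.0149
0.059 295 0.0637 0.0147
0.062 116 0.0606 0.0096
0.065 104 0.0606 0.009
0.068 118 0.0606 0.009
0.071 113 0.0606 0.0089
0.074 105 0.0607 0.0088
0.077 208 0.0661 0.0292
0.08 396 0.0662 0.0295
0.083 396 0.0662 0.0296
0.086 398 0.0661 0.0295
0.089 409 0.0662 0.0293
0.092 411 0.0661 0.0293
0.095 408 0.0662 0.0295
0.098 270 0.0661 0.0292
```

>>> move_arm:
  plan:
    - [0,0,0,0.08,0,0,10]
    - [0,0,0,0.08,0,0,10]
    - [0,0,0,0.08,0,0,10]
    - [0,0,0,0.08,0,0,10]
    - [0,0,0,0.08,0,0,10]
    - [0,0,0,0.06,0,0,10]
    - [0,0,0,0.04,0,0,10]
    - [0,0,0,0.04,0,0,10]
    - [0,0,0,0.04,0,0,10]
    - [0,0,0,0,0,0,10]

```text
t: 28.1
tool_pos: [0.6035, 0.0553, 0.0508]
orientation: [-2.189, -2.253, 0.0]
force: [-2.5, -1.0, -1.5]
opening: 0.0156
gripper_force: 50.0
```

>>> move_arm:
  plan:
    - [0,0,0,0.04,0,0,10]
    - [0,0,0,0.04,0,0,10]
    - [0,0,0,0.02,0,0,10]
    - [0,0,0,0.02,0,0,10]
    - [0,0,0,0.02,0,0,10]
    - [0,0,0,0.02,0,0,10]
    - [0,0,0,0,0,0,10]
    - [0,0,0,0,0,0,10]
    - [0,0,0,0,0,0,10]
    - [0,0,0,0,0,0,10]

```text
t: 29.1
tool_pos: [0.6034, 0.0583, 0.0509]
orientation: [2.189, 2.252, -0.002]
force: [-3.6, -6.3, -1.5]
opening: 0.0153
gripper_force: 50.0
```

>>> move_arm:
  plan:
    - [0,0,0,0.02,0,0,10]
    - [0,0,0,0.02,0,0,10]
    - [0,0,0,0,-0.01,0,10]
    - [0,0,0,0,-0.01,0,10]
    - [0,0,0,0,0,0,10]
    - [0,0,0,0,0,0,10]
    - [0,0,0,0,0,0,10]
    - [0,0,0,0,0,0,10]
    - [0,0,0,0,0,0,10]
    - [0,0,0,0,0,0,10]

```text
t: 30.1
tool_pos: [0.6033, 0.0583, 0.0509]
orientation: [2.189, 2.251, -0.002]
force: [-1.6, -9.0, -2.2]
opening: 0.0152
gripper_force: 50.0
```

```bash
python3 - <<'E'
from h import *
c=snap('wrist');save(c,'w5.png')
Q=pinfit(c,.585,.625,0,.1,za=.05)
for y in np.arange(.05,.09,.002):
    q=Q[(Q[:,1]>y)&(Q[:,1]<y+.002)]
    if len(q)>4: print(round(y,3),len(q),np.percentile(q[:,2],90).round(4),np.ptp(np.percentile(q[:,0],[3,97])).round(4))
im=c['frame'][80:260,230:430,::-1];cv2.imwrite('pics/w5c.png',cv2.resize(im,None,fx=3.3,fy=3.3))
E
```

```text
0.052 71 0.0642 0.0149
0.054 111 0.0643 0.0156
0.056 117 0.0646 0.0148
0.058 125 0.0648 0.0158
0.06 113 0.0647 0.0157
0.062 139 0.0648 0.0157
0.064 124 0.0645 0.0157
0.066 421 0.0717 0.0264
0.068 571 0.0716 0.0356
0.07 117 0.0644 0.0151
0.072 134 0.0644 0.0152
0.074 130 0.0642 0.0148
0.076 108 0.0642 0.0151
0.078 159 0.0662 0.0262
0.08 241 0.066 0.0298
0.082 246 0.0663 0.0293
0.084 251 0.066 0.0294
0.086 242 0.0661 0.0297
0.088 253 0.0661 0.0294
```

View pics/w5c.png

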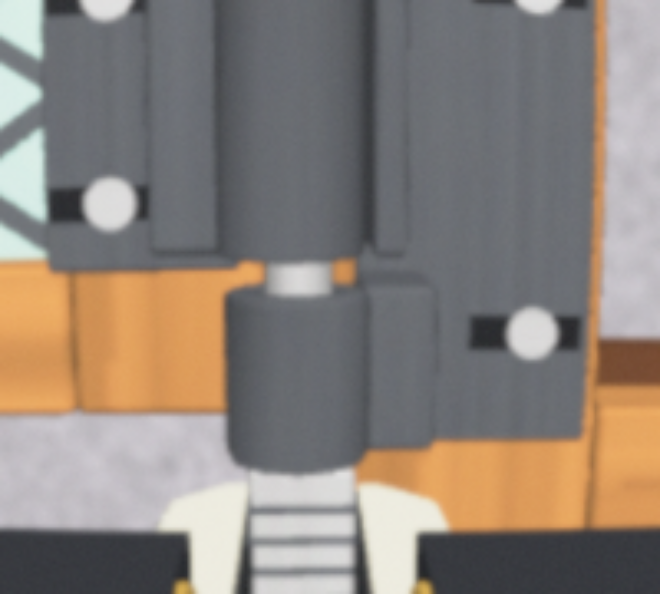

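The crop shows the square head's shoulder flat against the first lug at about (300,470), and the shaft crossing the gap into the vent lug at (300,278). Now I'll release and lift.

>>> move_arm:
  plan:
    - [0,0,0,-0.04,0,0,10]
    - [0,0,0,0,0,0,10]
    - [0,0,0,0,0,0,20]
    - [0,0,0,0,0,0,30]
    - [0,0,0,0,0,0,36]
    - [0,0,0,0,0,0,36]
    - [0,0,0,0,0,-0.4,36]
    - [0,0,0,0,0,-0.8,36]
    - [0,0,0,0,0,-0.8,36]
    - [0,0,0,0,0,-0.8,36]

```text
t: 31.15
tool_pos: [0.6031, 0.0593, 0.1225]
orientation: [2.189, 2.253, 0.001]
force: [0.2, 1.2, 0.1]
opening: 0.0359
gripper_force: 0.0
```

>>> move_arm:
  plan:
    - [0,0,0,-0.4,0,-0.6,36]
    - [0,0,0,-0.4,0,-0.6,36]
    - [0,0,0,0,0,0,36]
    - [0,0,0,0,0,0,36]
    - [0,0,0,0,0,0,36]
    - [0,0,0,0,0,0,36]
    - [0,0,0,0,0,0,36]
    - [0,0,0,0,0,0,36]
    - [0,0,0,0,0,0,36]
    - [0,0,0,0,0,0,36]

```text
t: 32.15
tool_pos: [0.6035, 0.0392, 0.1508]
orientation: [-2.189, -2.253, 0.0]
force: [-0.2, -0.3, 0.0]
opening: 0.0357
gripper_force: 0.0
```

```bash
python3 - <<'E'
from h import *
c=snap('wrist')
Q=pinfit(c,.58,.625,0,.3,za=.05)
for y in np.arange(.036,.26,.004):
    q=Q[(Q[:,1]>y)&(Q[:,1]<y+.004)]
    if len(q)>4 and (y<.09 or y>.19): print(round(y,3),len(q),np.percentile(q[:,2],90).round(4),np.percentile(q[:,0],[3,97]).round(4))
im=c['frame'][20:280,200:460,::-1];cv2.imwrite('pics/w6c.png',cv2.resize(im,None,fx=2.3,fy=2.3))
E
```

```text
0.044 79 0.063 [0.5948 0.6094]
0.048 90 0.0632 [0.5948 0.6093]
0.052 97 0.0634 [0.5947 0.6092]
0.056 100 0.0632 [0.5946 0.6098]
0.06 96 0.063 [0.5945 0.6097]
0.064 95 0.0632 [0.5944 0.6088]
0.068 94 0.0632 [0.5943 0.6086]
0.072 97 0.0633 [0.5942 0.6086]
0.076 113 0.0658 [0.5918 0.6197]
0.08 195 0.066 [0.5924 0.6216]
0.084 188 0.0659 [0.5931 0.6213]
0.088 191 0.066 [0.593  0.6213]
0.192 93 0.066 [0.5831 0.614 ]
0.196 51 0.0598 [0.5929 0.6116]
0.2 217 0.0654 [0.5889 0.6162]
0.204 166 0.0662 [0.5887 0.6172]
0.208 75 0.0632 [0.5887 0.6181]
0.212 24 0.0549 [0.6081 0.618 ]
```

View pics/w6c.png

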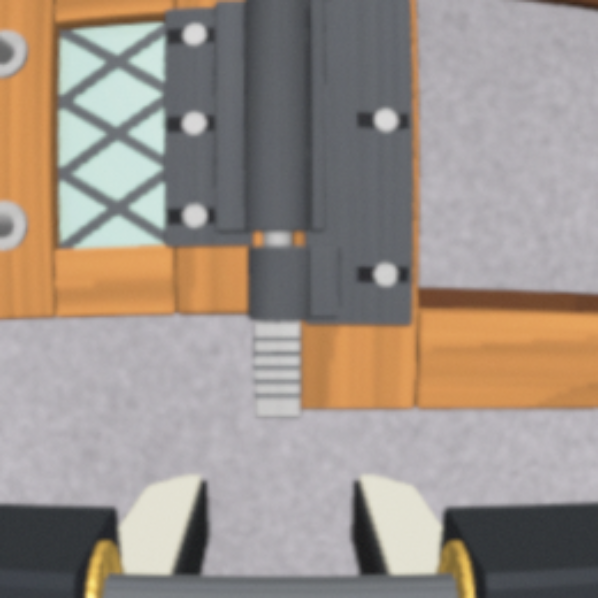

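The crop shows the head (275,370) flush against the first lug at (278,320), level, with the gripper clear of it. I'm handing in.

```bash
python3 -c "from plant import close_job; print(close_job())"
```

```text
the job is handed in; nothing more can be done
None
```

The vent is home against the strap, and the long thin pin is through all three lugs with its head against the first lug and let go. I handed the job in at about 32 s; it returned no verdict, and I did not see the pin's nose beyond the far lug in any picture.

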